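Put the repair tools back on their outline mats

TASK

Closing time at the repair kiosk: put each of the four tools back on the mat that bears its outline - the red-handled cutters on the red plier outline, the blue-handled pliers on the blue plier outline, the multi-tool on the plain long grey outline and the loupe on the black disc. Lay each one flat on its outline as it is drawn, the jaws of the cutters and the pliers at the jaw end, and stand the loupe upright as it stood; let go of everything. Leave the customer's phone and the roll of amber tape where they are.

Things in the scene. Friction and masses are not known exactly. Their poses are not given: they have to be found in the camera images.
- cutters: Side cutters: pliers with red handles and steel jaws, lying flat, 114 x 44 x 10 mm, about 75 g. Origin on the underside, midway along the length; x points from handle ends to jaw tips, z up. Handles (9 mm high, solid as one 42 mm wide block) from x = -56 to +27 mm, jaws beyond are 18 mm wide. Grasp from above across the handles (along y) at about x = -5 mm, fingertips near the worktop.
- flat_pliers: Flat pliers: pliers with blue handles and steel jaws, lying flat, 124 x 44 x 10 mm, about 75 g. Origin on the underside, midway along the length; x points from handle ends to jaw tips, z up. Handles (9 mm high, solid as one 42 mm wide block) from x = -61 to +20 mm, jaws beyond are 18 mm wide. Grasp from above across the handles (along y) at about x = -5 mm, fingertips near the worktop.
- multitool: Folding multi-tool, closed, silver and black, lying on its side: 128 x 37 x 20 mm, about 170 g. Origin within 1 mm of the worktop under its centre; x along its length, y across, z up. Either way round is right. Grasp across its 37 mm width at the middle.
- loupe: Black watchmaker's loupe, a round barrel 38 mm in diameter and 31 mm high, standing on its small end, about 30 g. Origin at the centre of its underside, z up; turn about z does not matter. Grasp round the barrel.
- mat_red_jaw (a point): Target of the side cutters: fixed cream foam mat, 146 x 76 mm, 4 mm thick, with a printed outline of pliers in flat red, 114 mm long. This point is on the mat's top face, in the jaw part of the outline, 40 mm from the mat's centre along x; x points from the handle end to the jaw end, so the centre of mat and outline is at x = -40 mm.
- mat_blue_jaw (a point): Target of the flat pliers: fixed cream foam mat, 146 x 76 mm, 4 mm thick, with a printed outline of pliers in flat blue, 124 mm long. This point is on the mat's top face, in the jaw part of the outline, 40 mm from the mat's centre along x; x points from the handle end to the jaw end, so the centre of mat and outline is at x = -40 mm.
- mat_multitool: Target of the multi-tool: fixed cream foam mat, 146 x 76 mm, 4 mm thick, with a printed outline that is a dark grey rounded rectangle of 128 x 37 mm. Origin at the centre of its underside, on the worktop; x along the mat's and the outline's length, z up.
- mat_loupe: Target of the loupe: fixed cream foam mat, 84 x 76 mm, 4 mm thick, with a printed outline that is a black disc 38 mm in diameter with a thin white ring round it. Origin at the centre of its underside, on the worktop, under the middle of the disc; z up.
- phone: Customer's phone, black slab 144 x 68 x 8 mm lying loose on the worktop, to be left alone. Origin at the centre of its underside, x along its length.
- tape: Loose roll of amber tape lying flat, 62 mm in diameter, 10 mm high, to be left alone. Origin at the centre of its underside.
Things that resemble listed ones, but are neither listed nor needed, are in the scene too. There is more than one size of the cutters; the job needs the larger.

How it is judged (in metres and radians):
At the end, for the whole second after the job is handed in: Each tool lies level on its own outline, released and at rest: cutters and pliers jaws to the jaw end, jaw points within 14 mm along and across; multi-tool centre within 13 mm; these three within 0.25 rad; loupe upright within 12 mm of its disc. Phone and tape moved under 20 mm (x of mat_red_jaw in the frame of cutters between 0.026 and 0.054 m and y of mat_red_jaw in the frame of cutters between -0.014 and 0.014 m and angle between the x axis of cutters and the x axis of mat_red_jaw, either way round below 0.25 rad and x of mat_blue_jaw in the frame of flat_pliers between 0.026 and 0.054 m and y of mat_blue_jaw in the frame of flat_pliers between -0.014 and 0.014 m and angle between the x axis of flat_pliers and the x axis of mat_blue_jaw, either way round below 0.25 rad and horizontal distance between multitool and mat_multitool below 0.013 m and angle between the x axis of multitool and the x axis of mat_multitool, either way round below 0.25 rad and horizontal distance between loupe and mat_loupe below 0.012 m and angle between each of cutters, flat_pliers, multitool, loupe's own z axis and vertical below 0.1 rad and height (world z) of each of cutters, flat_pliers, multitool, loupe below 0.012 m and linear speed of each of cutters, flat_pliers, multitool, loupe below 0.02 m/s and angular speed of each of cutters, flat_pliers, multitool, loupe below 0.2 rad/s and distance of each of phone, tape from where it was at the start of the episode below 0.02 m); the robot touches nothing.
It fails at once if the customer's phone is pushed or carried more than 20 mm from its place (distance of phone from where it was at the start of the episode above 0.02 m).
It fails at once if the roll of amber tape is pushed or carried more than 20 mm from its place (distance of tape from where it was at the start of the episode above 0.02 m).
It also fails if it takes over 99 s, if anything falls off the work surface, if the arm or the gripper's body presses on something with over 40 N, if the wrist force passes 120 N, or if a joint passes its speed limit or range.

ROBOT

A 7-joint arm with a two-finger parallel gripper is mounted at the origin on a cart in front of the work surface, level with it; the furniture and walls round the work are solid. World frame = base frame: x ahead of the robot, y to its left, z up, the work surface at z = 0. Lengths are in mm, angles in rad, forces in N, time in s.
With the tool pointing down it reaches from about 425 to 1025 mm from the base axis. Payload 9.4 kg.
Tool frame: the origin (TCP) lies midway between the tips of the shut fingers; the grasp point (between the pads) lies 19 mm behind it; z points along the fingers, y is the direction in which the jaws open and shut (so a half turn about z gives the same grasp; the last joint's range is limited). The gripper opens to 85 mm and grips with 20 to 120 N. Pads are 22 mm wide; open, the fingers measure 114 mm over their backs; the gripper's body (76 mm by 85 mm) begins 54 mm behind the grasp point. The pads swing forward as they close: fully open they stand 13 mm farther back than shut.
Start: joints at [1.072, 0.599, -0.003, 1.599, 0.002, 0.943, -0.08], TCP at [296.808, -661.46, 231.275] pointing down, gripper open.
Joint ranges: [-2.57, 2.57], [-0.35, 1.97], [-1.29, 1.29], [0.11, 2.56], [-1.05, 4.19], [0.11, 1.86], [-2.63, 2.63]. Speed limits (rad/s): [2.22, 2.22, 3.01, 3.01, 3.14, 3.14, 3.14].

INTERFACE

Orientations are given as a unit quaternion [x, y, z, w].
In Python, from rig import monitor, camera, get_calibration, arm, boxes_of, cut_out, mark_of gives the robot as it stands.
- The arm moves only by the tool send_rows, never from a script. Its argument "increments" is a list of rows, each an object of numbers: "x", "y", "z": the shift along the tool's x, y, z in cm; "rx", "ry", "rz": the turn, a rotation vector about the tool's x, y, z in degrees. In form: [{"x": .., "y": .., "z": .., "rx": .., "ry": .., "rz": ..}, ...]. A call has 1 to 10 rows; each row is the pose to reach, as a shift and turn from the pose commanded when the call began, along the tool's axes at that moment; what a row does not reach only later rows make up. A row lasts 1/8 s, in which the tool goes at most 62.5 mm and 10.7 degrees, less where a joint would pass 70% of its speed; a pose out of reach is approached as far as the arm can. A call with a gripper value outside its range is refused whole. "claw" is the gripper command: -1 is fully open, 1 is shut, values between are in proportion, set as the call begins (left out, the last holds). The fingers move at their own pace and stop on an object; "force" is the grip in N (left out, the last holds). Time passes only in rows, so rows that repeat a pose let the fingers close. It gives the time, the measured TCP pose, the force and the opening at its end, in the units of the state.
- monitor.observe(): the state, without advancing time (a new reading comes with each control period).
- camera(name): name is "side" or "top"; returns (picture, depth): 384x512x3 uint8, red, green, blue; 384x512 float32, mm along the optical axis (not along the pixel's ray), 0 where there is no reading.
- get_calibration(name): a dict with "fovy" (degrees; the focal length in pixels is half the picture's height over the tangent of half this angle, whatever the lens; pixels are square), "cx", "cy" (the principal point, pixels), "k1" (the pictures are not rectified: a ray, as slopes to the right and down, at radius r is drawn at 1 + k1 r^2 times it, then the intrinsics apply), "extrinsics" (4x4, takes a point from world to camera coordinates). Camera axes: x right, y down, z forward; pixel columns grow to the right and rows downward; lengths in mm; the calibration is good to about 2 mm. A picture is of the moment at which its call begins. get_calibration takes no time and is no camera call.
- arm.hand_in(): hands the job in, once; it reports no verdict.
Trained networks look in the newest picture that a camera, given by its name, has taken for a name from the list of things; names that differ only in an ending like _2 or _b are one class to them, and where a whole thing is asked for, a point or a joint stands for the part that bears it (a point fixed in the world has none). Each returns a list of dicts, best first, with "p" (0 to 1); they miss things now and then, are a little off and sometimes report something else, mostly with a low value. They report only what shows in the picture. A call takes as long as a camera call. They do not tell look-alikes from the thing itself.
- boxes_of(camera, thing): "box" ([left, top, right, bottom] in pixels, round what is visible of it).
- cut_out(camera, thing): "mask" (384x512 bool, what is visible of it) and "box" ([left, top, right, bottom] in pixels, round what is visible of it).
- mark_of(camera, thing): "uv" ([column, row] in pixels: a listed point, or the origin of a listed thing).
The state is a dict: "clock": time; "joints": joint angles; "joint_vel": joint speeds; "joint_efforts": joint torques, N m; "position": TCP position; "orientation": TCP orientation; "force": force on the tool from outside, world axes, zero at the start; "moment": the same for the moment, N m; "grip_width": finger opening in mm.
Only numpy, scipy, OpenCV 4.12 (cv2) and the standard library are available. Lean on these libraries where they do the work, as an engineer would, in place of code of your own. Each camera call takes 0.05 s, during which the arm holds its last target.

## Working session

There is one attempt and no reset: what is moved stays moved. The work goes in short steps, Python scripts to look and compute and a tool call to move; the robot and the scene stay as the last step left them, time stands still between calls to the robot, and variables do not carry over. Pictures are saved under pics/ and viewed, and the job is handed in when it is done.

Besides the shell and the picture viewer there is one more tool, called after "Emit:" as name(argument=value, ...), one argument or row to a line, values as JSON. send_rows: Moves the arm, as the interface text tells. Its arguments: {"type":"object","properties":{"increments":{"type":"array"},"claw":{"type":"number"},"force":{"type":"number"}},"required":["increments"]}

```bash
ls; mkdir -p pics; cat > h.py <<'E'
import numpy as np, cv2
from rig import monitor, camera, get_calibration, arm, boxes_of, cut_out, mark_of
E
python3 - <<'E'
from h import *
s=monitor.observe(); print(s)
for n in("top","side"):
    im,d=camera(n); cv2.imwrite(f"pics/{n}0.png",cv2.cvtColor(im,cv2.COLOR_RGB2BGR)); np.savez(f"{n}0.npz",im=im,d=d)
    c=get_calibration(n); print(n,c)
E
```

```text
pics
{'clock': 0.0, 'joints': array([ 1.07230877,  0.60013898, -0.00251647,  1.60012716,  0.00183458,
        0.94290606, -0.07978277]), 'joint_vel': array([ 1.73118152e-03, -1.76303346e-03, -2.73660943e-05,  1.32303945e-03,
       -2.68567676e-04,  4.19982149e-04,  6.42030877e-04]), 'joint_efforts': array([ 4.58478426e-04, -7.76441288e+01,  1.56481639e+00, -2.58006245e+01,
        1.23689693e-02,  8.90462659e-03, -1.42609107e-05]), 'position': array([ 296.57711957, -661.04701287,  230.40831577]), 'orientation': array([ 9.77836161e-01,  2.09370053e-01, -2.55652915e-04, -7.46726288e-04]), 'force': array([-0.3254031 , -1.19989344, -0.34864669]), 'moment': array([-0.00146029, -0.04140079, -0.01676152]), 'grip_width': 85.57481293972586}
top {'fovy': 54.57418944900544, 'cx': 260.17072972139124, 'cy': 189.62770294558032, 'k1': -0.12411151792918693, 'extrinsics': array([[-2.38789374e-02, -9.99605062e-01, -1.48160540e-02,
        -1.58884235e+01],
       [-9.87582796e-01,  2.58884239e-02, -1.54951638e-01,
         5.90702056e+02],
       [ 1.55274006e-01,  1.09319996e-02, -9.87810951e-01,
         8.92985217e+02],
       [ 0.00000000e+00,  0.00000000e+00,  0.00000000e+00,
         1.00000000e+00]])}
side {'fovy': 57.098311916394344, 'cx': 259.69392364000765, 'cy': 192.7406196457053, 'k1': -0.06768637489270354, 'extrinsics': array([[ 9.99901892e-01,  1.03366455e-02,  9.45299825e-03,
        -5.83800112e+02],
       [ 1.36532301e-02, -5.68435657e-01, -8.22614426e-01,
         3.53205449e+01],
       [-3.12965241e-03,  8.22662785e-01, -5.68521017e-01,
         1.11183748e+03],
       [ 0.00000000e+00,  0.00000000e+00,  0.00000000e+00,
         1.00000000e+00]])}
```

View pics/top0.png

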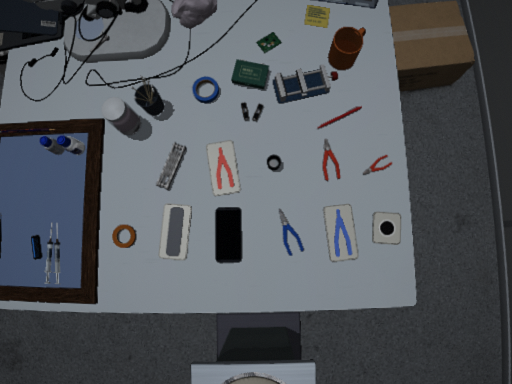

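View pics/side0.png

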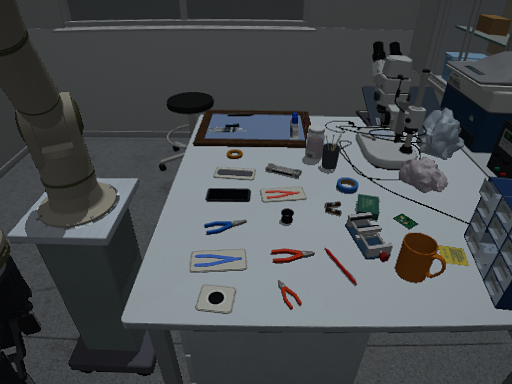

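```bash
cat >> h.py <<'E'
def K(n):
    c=get_calibration(n); f=192/np.tan(np.radians(c["fovy"]/2)); 
    return c,np.array([[f,0,c["cx"]],[0,f,c["cy"]],[0,0,1.]])
def p2w(n,uv,z):
    c,k=K(n); E=c["extrinsics"]; uv=np.asarray(uv,float).reshape(-1,1,2)
    xy=cv2.undistortPoints(uv,k,np.array([c["k1"],0,0,0.]))[:,0]
    r=np.c_[xy,np.ones(len(xy))]@E[:3,:3]; o=-E[:3,:3].T@E[:3,3]
    t=(z-o[2])/r[:,2]; return o+r*t[:,None]
def w2p(n,P):
    c,k=K(n); E=c["extrinsics"]; P=np.asarray(P,float).reshape(-1,3)
    return cv2.projectPoints(P,cv2.Rodrigues(E[:3,:3])[0],E[:3,3],k,np.array([c["k1"],0,0,0.]))[0][:,0]
def rect(n,m,z):
    cs=max(cv2.findContours(m.astype(np.uint8),0,1)[0],key=cv2.contourArea)
    W=p2w(n,cs[:,0],z)[:,:2].astype(np.float32); (c,s,a)=cv2.minAreaRect(W)
    if s[0]<s[1]: s=s[::-1];a+=90
    return np.round(c,1),np.round(s,1),round((a+90)%180-90,1)
E
cat > look.py <<'E'
from h import *
H=dict(cutters=8,flat_pliers=8,multitool=18,loupe=31,mat_red_jaw=4,mat_blue_jaw=4,mat_multitool=4,mat_loupe=4,phone=8,tape=10)
HO=dict(mat_red_jaw=4,mat_blue_jaw=4)
import sys
for cam in ("top","side"):
    im,d=camera(cam)
    for t in (sys.argv[1:] or H):
        print(cam,t)
        for m in mark_of(cam,t)[:3]:
            if m["p"]>.2: print("  mark %.2f"%m["p"],np.round(m["uv"],1),np.round(p2w(cam,m["uv"],HO.get(t,0))[0],1))
        for m in cut_out(cam,t)[:3]:
            if m["p"]>.2: print("  mask %.2f"%m["p"],np.round(m["box"]),*rect(cam,m["mask"],H[t]))
E
python3 look.py; python3 -c "
from h import *;print(monitor.observe()['clock'])"
```

```text
top cutters
  mark 0.80 [327.8 158.5] [ 677.3 -214.     0. ]
  mark 0.62 [374.7 162.2] [ 664.2 -341.2    0. ]
  mask 0.66 [321. 140. 342. 178.] [ 674.5 -214.6] [105.2  44.3] 8.1
  mask 0.62 [368. 163. 380. 171.] [ 644.1 -326.7] [31.5 15.5] -58.4
  mask 0.51 [158. 205. 193. 260.] [492.6 195.7] [145.   76.3] -7.5
top flat_pliers
  mark 0.82 [287.  230.3] [488.3 -97.5   0. ]
  mask 0.84 [276. 208. 302. 256.] [486.4 -99.6] [115.7  41.7] 20.1
top multitool
  mask 0.76 [157. 148. 184. 188.] [667.  206.9] [124.4  37.4] -21.1
  mask 0.57 [215. 208. 241. 260.] [481.   53.3] [140.7  69.1] -1.1
top loupe
  mark 0.60 [274.5 166.2] [659.7 -70.    0. ]
  mask 0.46 [269. 156. 285. 172.] [664.1 -68.1] [37.3 36.4] -1.5
top mat_red_jaw
  mark 0.70 [220.6 152.8] [699.7  73.8   4. ]
  mark 0.38 [228.1 232.7] [485.6  55.8   4. ]
  mask 0.63 [206. 138. 244. 194.] [659.8  68.2] [146.4  75.9] 7.9
top mat_blue_jaw
  mark 0.77 [339.4 219. ] [ 513.6 -235.3    4. ]
  mark 0.40 [175.4 233.8] [485.5 194.5   4. ]
  mark 0.38 [286.1 232.4] [482.7 -94.7   4. ]
  mask 0.74 [322. 205. 358. 260.] [ 479.6 -235.4] [146.1
[... 1251 characters left out ...]
9  66.8] [144.5  78.9] 7.8
side mat_blue_jaw
  mark 0.66 [228.9 255.3] [ 505.1 -221.1    4. ]
  mask 0.60 [185. 248. 244. 272.] [ 478.6 -238.4] [143.6  78.3] 5.4
side mat_multitool
  mark 0.87 [233.  169.3] [483.4 225.3   0. ]
side mat_loupe
  mark 0.57 [216.1 296.7] [ 485.6 -353.8    0. ]
  mark 0.47 [231.5 258.8] [ 512.4 -229.8    0. ]
  mask 0.91 [197. 284. 233. 314.] [ 485.1 -360.6] [84.8 79.4] -7.7
  mask 0.27 [283. 208. 290. 225.] [665.8 -45.8] [69.  33.7] 87.8
side phone
  mark 0.95 [228.5 197.2] [481.6  48.1  -0. ]
  mask 0.60 [204. 188. 252. 202.] [478.5  53. ] [146.2  74. ] 1.4
side tape
  mark 0.54 [235.2 155.1] [484.2 333.9   0. ]
  mark 0.35 [294.5 195.5] [697.8  62.9   0. ]
2.2
```

```bash
python3 - <<'E'
from h import *
im=np.load("top0.npz")["im"]
c=cv2.cvtColor(im,cv2.COLOR_RGB2BGR)
a=cv2.resize(c[130:275,150:280],None,fx=4,fy=4,interpolation=cv2.INTER_CUBIC)
b=cv2.resize(c[130:275,262:410],None,fx=4,fy=4,interpolation=cv2.INTER_CUBIC)
cv2.imwrite("pics/za.png",a);cv2.imwrite("pics/zb.png",b)
hsv=cv2.cvtColor(im,cv2.COLOR_RGB2HSV)
def seg(name,box,f,z):
    l,t,r,bt=box; m=np.zeros(im.shape[:2],np.uint8); m[t:bt,l:r]=f[t:bt,l:r]
    print(name,m.sum(),*rect("top",m,z))
h,s,v=[hsv[...,i].astype(int) for i in range(3)]
red=((h<12)|(h>168))&(s>110)
blue=(h>100)&(h<130)&(s>110)
seg("redoutline",(200,130,250,200),red,4)
seg("blueoutline",(320,200,362,265),blue,4)
seg("pliersblue",(270,200,310,262),blue,8)
seg("cutters red",(315,130,348,185),red,8)
seg("mat multi",(155,195,198,265),v>170,4)
seg("multi outl",(166,207,186,258),v<140,4)
seg("disc",(375,215,400,242),v<80,4)
seg("multitool",(152,138,190,192),(v<165),18)
E
```

```text
redoutline 247 [659.6  68.9] [108.9  41. ] 9.0
blueoutline 304 [ 479.  -236.2] [117.4  41.1] 5.3
pliersblue 212 [ 467.2 -105.2] [77.5 41.7] 19.9
cutters red 199 [ 660.1 -218.3] [78.9 42.6] 3.8Traceback (most recent call last):
  File "<stdin>", line 18, in <module>
  File "<stdin>", line 10, in seg
  File "h.py", line 15, in rect
    cs=max(cv2.findContours(m.astype(np.uint8),0,1)[0],key=cv2.contourArea)
ValueError: max() iterable argument is empty
```

View pics/za.png

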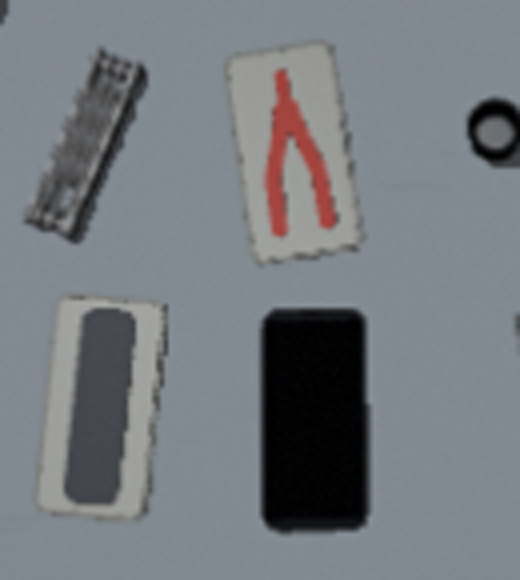

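View pics/zb.png

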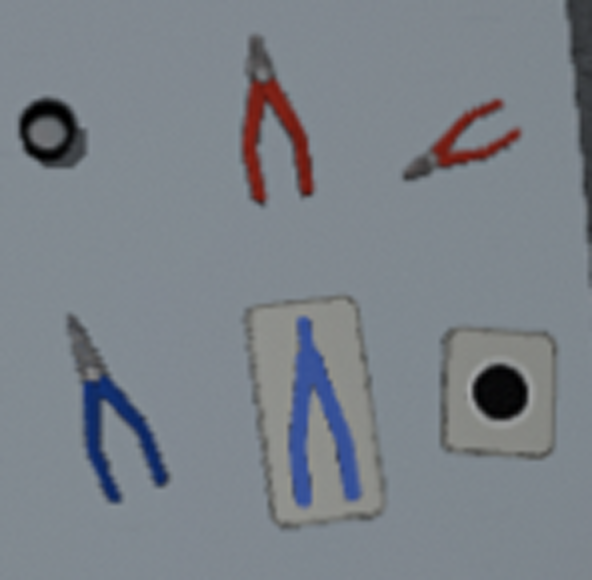

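```bash
cat > go.py <<'E'
from h import *
from scipy.spatial.transform import Rotation as R
import sys
def go(x,y,z,yaw):
    s=monitor.observe(); q=R.from_quat(s["orientation"]); 
    T=R.from_euler("z",yaw,degrees=True)*R.from_quat([1,0,0,0])
    d=q.inv().apply(np.array([x,y,z])-s["position"])/10
    r=(q.inv()*T).as_rotvec(degrees=True)
    print("t%.2f"%s["clock"],"pos",np.round(s["position"],1),"yaw",round(np.degrees(np.arctan2(*q.as_matrix()[[1,0],0])),1),"j7 %.2f"%s["joints"][6],"F",np.round(s["force"],1),"w %.1f"%s["grip_width"])
    print(" d xyz",np.round(d,2),"rot",np.round(r,1))
if __name__=="__main__":
    a=list(map(float,sys.argv[1:]))
    for i in range(0,len(a),4): go(*a[i:i+4])
E
python3 - <<'E'
from h import *
im=np.load("top0.npz")["im"];d=np.load("top0.npz")["d"]
g=im.astype(int).sum(2)/3
def blob(n,box,m,z):
    l,t,r,b=box; k=np.zeros(g.shape,np.uint8);k[t:b,l:r]=m[t:b,l:r]
    if k.sum()==0: print(n,"none",np.percentile(g[t:b,l:r],[5,50,95]));return
    M=cv2.moments(k,True);print(n,k.sum(),p2w("top",[M["m10"]/M["m00"],M["m01"]/M["m00"]],z)[0].round(1),*rect("top",k,z))
blob("disc",(378,218,398,240),g<50,4)
blob("greyoutl",(164,205,190,259),g<105,4)
blob("loupe",(262,150,282,176),g<75,31)
blob("multitool",(155,141,187,192),g<115,18)
# depth heights
c,k=K("top");E=c["extrinsics"]
v,u=np.mgrid[141:192,155:190];pts=p2w("top",np.c_[u.ravel(),v.ravel()],0)
o=-E[:3,:3].T@E[:3,3]; dd=d[141:192,155:190].ravel()
r=pts-o; zc=r@E[2,:3]; P=o+r*(dd/zc)[:,None]
S=P[(P[:,2]>10)&(P[:,2]<30)]; print(len(S),S[:,2].mean()); c_,s_,a_=cv2.minAreaRect(S[:,:2].astype(np.float32));print(c_,s_,a_)
E
python3 go.py 669.5 -216.1 120 7
```

```text
disc 132 [ 486.9 -359.8    4. ] [ 486.8 -359.8] [31.6 30.6] 42.8
greyoutl 677 [491.2 195.2   4. ] [493.  196.3] [127.3  36.6] -6.0
loupe 158 [661.4 -69.5  31. ] [661.5 -68. ] [42.5 36.3] -1.5
multitool 657 [663.4 202.7  18. ] [663.8 202.6] [127.8  43.2] -22.6
493 14.997542510049177
(667.6548461914062, 208.04837036132812) (36.54233932495117, 126.49060821533203) 67.33441162109375
t2.20 pos [ 296.8 -661.5  231.3] yaw 24.2 j7 -0.08 F [-0.3 -0.5  0.8] w 85.1
 d xyz [ 52.24 -25.38  11.13] rot [ 0.   0.  17.2]
```

Emit:
send_rows(
  increments=[
    {"x":5,"y":-2.5,"z":1.1,"rz":1.7},
    {"x":10.5,"y":-5,"z":2.2,"rz":3.4},
    {"x":16,"y":-7.6,"z":3.3,"rz":5.2},
    {"x":21,"y":-10,"z":4.4,"rz":7},
    {"x":26,"y":-12.7,"z":5.5,"rz":8.6},
    {"x":31,"y":-15,"z":6.6,"rz":10.3},
    {"x":36.5,"y":-17.8,"z":7.7,"rz":12},
    {"x":42,"y":-20.3,"z":9,"rz":14},
    {"x":47,"y":-23,"z":10,"rz":16},
    {"x":52.2,"y":-25.4,"z":11.1,"rz":17.2},
  ],
  claw=-1,
  force=40,
)

```text
$.increments[0]: bad value
```

```bash
python3 go.py 669.5 -216.1 2 7;python3 - <<'E'
from h import *
for n in("side","top"):
    im,d=camera(n); cv2.imwrite(f"pics/{n}1.png",cv2.cvtColor(im,cv2.COLOR_RGB2BGR))
E
```

```text
t2.20 pos [ 296.8 -661.5  231.3] yaw 24.2 j7 -0.08 F [-0.3 -0.5  0.8] w 85.1
 d xyz [ 52.24 -25.38  22.93] rot [ 0.   0.  17.2]
```

View pics/side1.png

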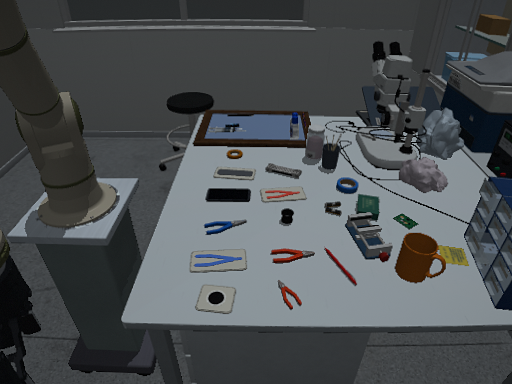

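Emit:
send_rows(
  increments=[
    {"x":5,"y":-2.5,"z":1.1,"rx":0,"ry":0,"rz":1.7},
    {"x":10.5,"y":-5,"z":2.2,"rx":0,"ry":0,"rz":3.4},
    {"x":16,"y":-7.6,"z":3.3,"rx":0,"ry":0,"rz":5.2},
    {"x":21,"y":-10,"z":4.4,"rx":0,"ry":0,"rz":7},
    {"x":26,"y":-12.7,"z":5.5,"rx":0,"ry":0,"rz":8.6},
    {"x":31,"y":-15,"z":6.6,"rx":0,"ry":0,"rz":10.3},
    {"x":36.5,"y":-17.8,"z":7.7,"rx":0,"ry":0,"rz":12},
    {"x":42,"y":-20.3,"z":9,"rx":0,"ry":0,"rz":14},
    {"x":47,"y":-23,"z":10,"rx":0,"ry":0,"rz":16},
    {"x":52.2,"y":-25.4,"z":11.1,"rx":0,"ry":0,"rz":17.2},
  ],
  claw=-1,
  force=40,
)

```text
clock: 3.55
position: [670.2, -214.4, 120.1]
orientation: [0.998, 0.06, 0.0, 0.0]
force: [0.2, -0.9, 0.5]
grip_width: 85.4
```

```bash
python3 go.py 669.5 -216.1 2 7;python3 - <<'E'
from h import *
for n in("side",):
    im,d=camera(n); cv2.imwrite(f"pics/{n}2.png",cv2.cvtColor(im,cv2.COLOR_RGB2BGR))
E
python3 go.py 669.5 -216.1 2 7
```

```text
t3.55 pos [ 670.2 -214.4  120.1] yaw 6.9 j7 -1.13 F [ 0.2 -0.9  0.5] w 85.4
 d xyz [-0.09  0.16 11.81] rot [ 0.  -0.  -0.1]
t3.60 pos [ 675.8 -204.4  118.3] yaw 7.4 j7 -1.13 F [6.4 6.4 0.2] w 85.1
 d xyz [-0.81  1.14 11.62] rot [-0.3 -0.2  0.4]
```

View pics/side2.png

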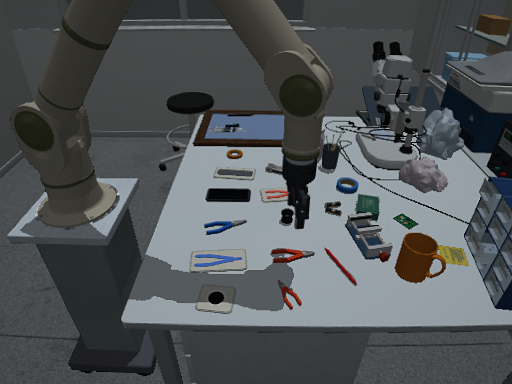

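Emit:
send_rows(
  increments=[
    {"x":0,"y":0,"z":0,"rx":0,"ry":0,"rz":0},
    {"x":0,"y":0,"z":0,"rx":0,"ry":0,"rz":0},
    {"x":0,"y":0,"z":3,"rx":0,"ry":0,"rz":0},
    {"x":0,"y":0,"z":6,"rx":0,"ry":0,"rz":0},
    {"x":0,"y":0,"z":8.5,"rx":0,"ry":0,"rz":0},
    {"x":0,"y":0,"z":10.5,"rx":0,"ry":0,"rz":0},
    {"x":0,"y":0,"z":10.5,"rx":0,"ry":0,"rz":0},
    {"x":0,"y":0,"z":10.5,"rx":0,"ry":0,"rz":0},
  ],
)

```text
clock: 4.6
position: [669.4, -216.7, 16.1]
orientation: [0.998, 0.06, 0.0, 0.0]
force: [-0.6, -0.2, -0.2]
grip_width: 85.4
```

```bash
python3 go.py 669.5 -216.1 2 7;python3 - <<'E'
from h import *
for n in("side","top"):
    im,d=camera(n); im=im[200:300,230:350] if n=="side" else im[120:200,290:370]; cv2.imwrite(f"pics/{n}3.png",cv2.resize(cv2.cvtColor(im,cv2.COLOR_RGB2BGR),None,fx=5,fy=5))
E
python3 go.py 669.5 -216.1 2 7
```

```text
t4.60 pos [ 669.4 -216.7   16.1] yaw 6.9 j7 -1.12 F [-0.6 -0.2 -0.2] w 85.4
 d xyz [ 0.02 -0.06  1.41] rot [ 0.  -0.1 -0.1]
t4.70 pos [ 669.7 -216.4   16.5] yaw 7.0 j7 -1.12 F [0.1 0.2 0.7] w 85.3
 d xyz [-0.02 -0.03  1.45] rot [ 0.  -0.1 -0. ]
```

View pics/side3.png

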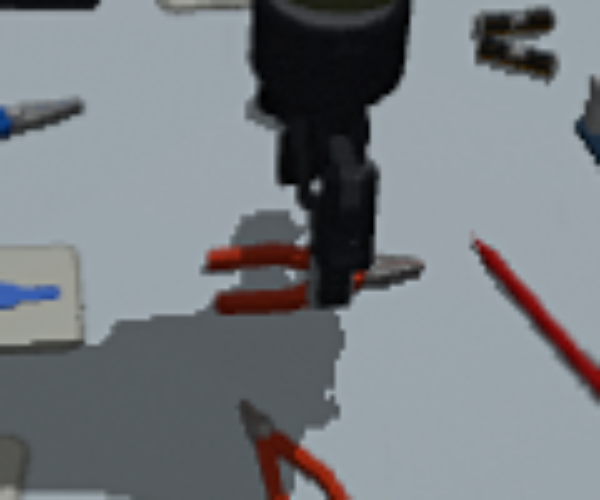

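View pics/top3.png

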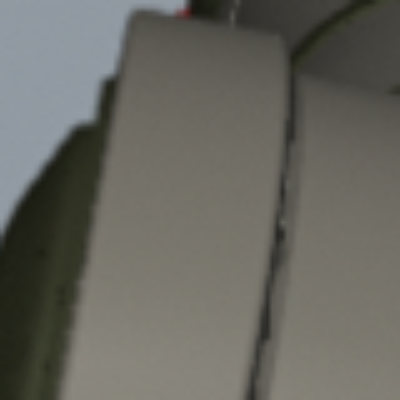

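Emit:
send_rows(
  increments=[
    {"x":0,"y":0,"z":1.0,"rx":0,"ry":0,"rz":0},
    {"x":0,"y":0,"z":1.4,"rx":0,"ry":0,"rz":0},
    {"x":0,"y":0,"z":1.4,"rx":0,"ry":0,"rz":0},
    {"x":0,"y":0,"z":1.4,"rx":0,"ry":0,"rz":0},
  ],
)

```text
clock: 5.2
position: [669.1, -216.0, 1.2]
orientation: [0.998, 0.061, -0.0, 0.0]
force: [0.2, -0.2, 0.3]
grip_width: 85.6
```

Emit:
send_rows(
  increments=[
    {"x":0,"y":0,"z":0,"rx":0,"ry":0,"rz":0},
    {"x":0,"y":0,"z":0,"rx":0,"ry":0,"rz":0},
    {"x":0,"y":0,"z":0,"rx":0,"ry":0,"rz":0},
    {"x":0,"y":0,"z":0,"rx":0,"ry":0,"rz":0},
    {"x":0,"y":0,"z":0,"rx":0,"ry":0,"rz":0},
    {"x":0,"y":0,"z":0,"rx":0,"ry":0,"rz":0},
  ],
  claw=1,
  force=40,
)

```text
clock: 5.95
position: [669.2, -216.1, 1.7]
orientation: [0.998, 0.061, 0.0, 0.0]
force: [-2.1, 0.3, 6.7]
grip_width: 40.3
```

Emit:
send_rows(
  increments=[
    {"x":0,"y":0,"z":-1,"rx":0,"ry":0,"rz":0},
    {"x":0,"y":0,"z":-3,"rx":0,"ry":0,"rz":0},
    {"x":0,"y":0,"z":-6,"rx":0,"ry":0,"rz":0},
    {"x":0,"y":0,"z":-8,"rx":0,"ry":0,"rz":0},
    {"x":0,"y":0,"z":-8,"rx":0,"ry":0,"rz":0},
    {"x":0,"y":0,"z":-8,"rx":0,"ry":0,"rz":0},
  ],
)

```text
clock: 6.7
position: [668.7, -215.8, 80.8]
orientation: [0.998, 0.061, -0.0, -0.0]
force: [-0.2, 0.9, -0.8]
grip_width: 40.7
```

```bash
python3 - <<'E'
from h import *
im,d=camera("side"); im=im[150:300,200:350]; cv2.imwrite(f"pics/side4.png",cv2.resize(cv2.cvtColor(im,cv2.COLOR_RGB2BGR),None,fx=4,fy=4))
a=np.radians(8.7); c=np.array([659.5,68.5]);print(c-5*np.array([np.cos(a),np.sin(a)]))
E
python3 go.py 654.6 67.7 82 8.7 654.6 67.7 7 8.7
```

```text
[654.55753057  67.7436959 ]
t6.75 pos [ 668.5 -215.8   80.4] yaw 7.0 j7 -1.12 F [ 0.3  1.  -1.3] w 40.6
 d xyz [  2.07 -28.3   -0.15] rot [-0.   0.1 -1.7]
t6.75 pos [ 668.5 -215.8   80.4] yaw 7.0 j7 -1.12 F [ 0.3  1.  -1.3] w 40.6
 d xyz [  2.08 -28.3    7.35] rot [-0.   0.1 -1.7]
```

View pics/side4.png

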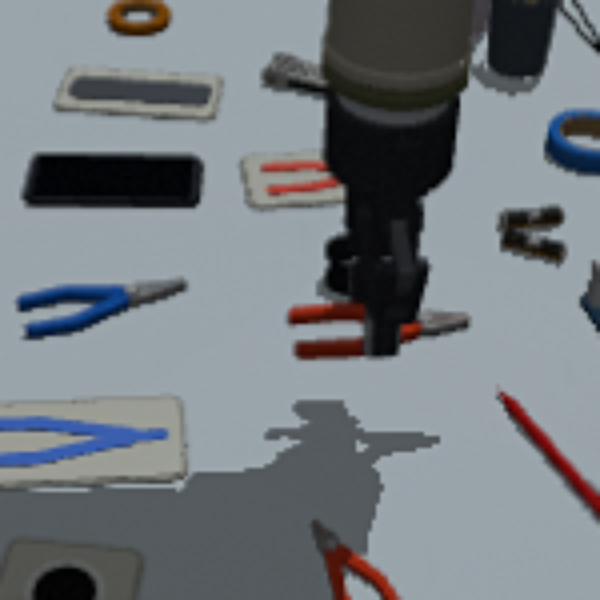

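Emit:
send_rows(
  increments=[
    {"x":0.3,"y":-4,"z":0,"rx":0,"ry":0,"rz":-0.4},
    {"x":0.7,"y":-9,"z":0,"rx":0,"ry":0,"rz":-0.7},
    {"x":1.1,"y":-14.5,"z":0,"rx":0,"ry":0,"rz":-1},
    {"x":1.5,"y":-20,"z":0,"rx":0,"ry":0,"rz":-1.3},
    {"x":1.8,"y":-24.5,"z":0,"rx":0,"ry":0,"rz":-1.5},
    {"x":2.0,"y":-27.3,"z":0,"rx":0,"ry":0,"rz":-1.7},
    {"x":2.1,"y":-28.3,"z":0,"rx":0,"ry":0,"rz":-1.7},
    {"x":2.1,"y":-28.3,"z":1,"rx":0,"ry":0,"rz":-1.7},
    {"x":2.1,"y":-28.3,"z":2.5,"rx":0,"ry":0,"rz":-1.7},
    {"x":2.1,"y":-28.3,"z":4,"rx":0,"ry":0,"rz":-1.7},
  ],
)

```text
clock: 8.0
position: [655.3, 65.6, 39.8]
orientation: [0.997, 0.075, -0.0, 0.0]
force: [0.3, 0.3, -1.2]
grip_width: 40.3
```

Emit:
send_rows(
  increments=[
    {"x":0,"y":0,"z":1.5,"rx":0,"ry":0,"rz":0},
    {"x":0,"y":0,"z":1.5,"rx":0,"ry":0,"rz":0},
    {"x":0,"y":0,"z":1.5,"rx":0,"ry":0,"rz":0},
  ],
)

```text
clock: 8.38
position: [655.7, 67.3, 26.3]
orientation: [0.997, 0.075, 0.0, 0.0]
force: [-0.6, -0.1, -0.9]
grip_width: 40.2
```

```bash

python3 go.py  654.6 67.7 6 8.7
```

```text
t8.38 pos [655.7  67.3  26.3] yaw 8.7 j7 -1.45 F [-0.6 -0.1 -0.9] w 40.2
 d xyz [-0.11 -0.06  2.03] rot [ 0. -0. -0.]
```

Emit:
send_rows(
  increments=[
    {"x":0,"y":0,"z":1,"rx":0,"ry":0,"rz":0},
    {"x":0,"y":0,"z":1.6,"rx":0,"ry":0,"rz":0},
    {"x":0,"y":0,"z":1.9,"rx":0,"ry":0,"rz":0},
    {"x":0,"y":0,"z":2.0,"rx":0,"ry":0,"rz":0},
    {"x":0,"y":0,"z":2.0,"rx":0,"ry":0,"rz":0},
  ],
)

```text
clock: 9.0
position: [655.6, 67.4, 6.3]
orientation: [0.997, 0.076, -0.0, 0.0]
force: [0.2, 1.7, 0.5]
grip_width: 40.4
```

Emit:
send_rows(
  increments=[
    {"x":0,"y":0,"z":0,"rx":0,"ry":0,"rz":0},
    {"x":0,"y":0,"z":0,"rx":0,"ry":0,"rz":0},
    {"x":0,"y":0,"z":0,"rx":0,"ry":0,"rz":0},
    {"x":0,"y":0,"z":0,"rx":0,"ry":0,"rz":0},
    {"x":0,"y":0,"z":-2,"rx":0,"ry":0,"rz":0},
    {"x":0,"y":0,"z":-5,"rx":0,"ry":0,"rz":0},
    {"x":0,"y":0,"z":-8,"rx":0,"ry":0,"rz":0},
    {"x":0,"y":0,"z":-11,"rx":0,"ry":0,"rz":0},
    {"x":0,"y":0,"z":-11,"rx":0,"ry":0,"rz":0},
  ],
  claw=-1,
)

```text
clock: 10.12
position: [657.2, 67.5, 120.1]
orientation: [0.997, 0.075, 0.003, -0.0]
force: [0.4, -0.5, -0.3]
grip_width: 85.3
```

```bash
python3 go.py  667 207 115 -21.5; python3 - <<'E'
from h import *
im,d=camera("side"); im=im[120:240,200:350]; cv2.imwrite(f"pics/side5.png",cv2.resize(cv2.cvtColor(im,cv2.COLOR_RGB2BGR),None,fx=5,fy=5))
E
```

```text
t10.12 pos [657.2  67.5 120.1] yaw 8.7 j7 -1.47 F [ 0.4 -0.5 -0.3] w 85.3
 d xyz [  3.07 -13.64   0.53] rot [-0.1 -0.3 30.2]
```

View pics/side5.png

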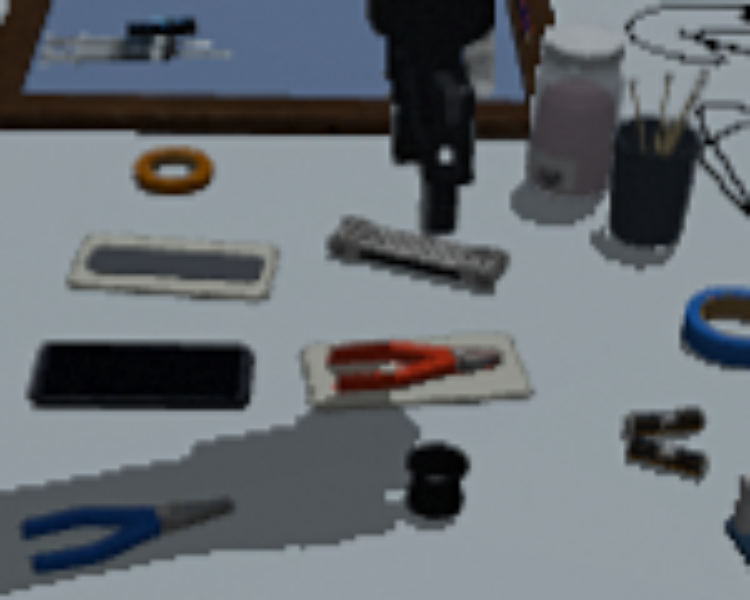

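Emit:
send_rows(
  increments=[
    {"x":0.6,"y":-3,"z":0,"rx":0,"ry":0,"rz":7},
    {"x":1.5,"y":-7,"z":0,"rx":0,"ry":0,"rz":15},
    {"x":2.4,"y":-11,"z":0,"rx":0,"ry":0,"rz":23},
    {"x":3.1,"y":-13.6,"z":0,"rx":0,"ry":0,"rz":30.2},
    {"x":3.1,"y":-13.6,"z":2,"rx":0,"ry":0,"rz":30.2},
    {"x":3.1,"y":-13.6,"z":4.5,"rx":0,"ry":0,"rz":30.2},
    {"x":3.1,"y":-13.6,"z":7,"rx":0,"ry":0,"rz":30.2},
    {"x":3.1,"y":-13.6,"z":8,"rx":0,"ry":0,"rz":30.2},
    {"x":3.1,"y":-13.6,"z":8,"rx":0,"ry":0,"rz":30.2},
    {"x":3.1,"y":-13.6,"z":8,"rx":0,"ry":0,"rz":30.2},
  ],
)

```text
clock: 11.42
position: [666.2, 206.1, 36.9]
orientation: [0.982, -0.187, 0.0, -0.0]
force: [0.8, 0.3, 0.1]
grip_width: 85.3
```

```bash
python3 go.py  667 207 4 -21.5; python3 - <<'E'
from h import *
im,d=camera("side"); im=im[110:210,230:340]; cv2.imwrite(f"pics/side6.png",cv2.resize(cv2.cvtColor(im,cv2.COLOR_RGB2BGR),None,fx=6,fy=6))
E
```

```text
t11.43 pos [666.2 206.1  36.9] yaw -21.5 j7 -2.00 F [0.8 0.3 0.1] w 85.3
 d xyz [ 0.04 -0.11  3.29] rot [-0. -0. -0.]
```

View pics/side6.png

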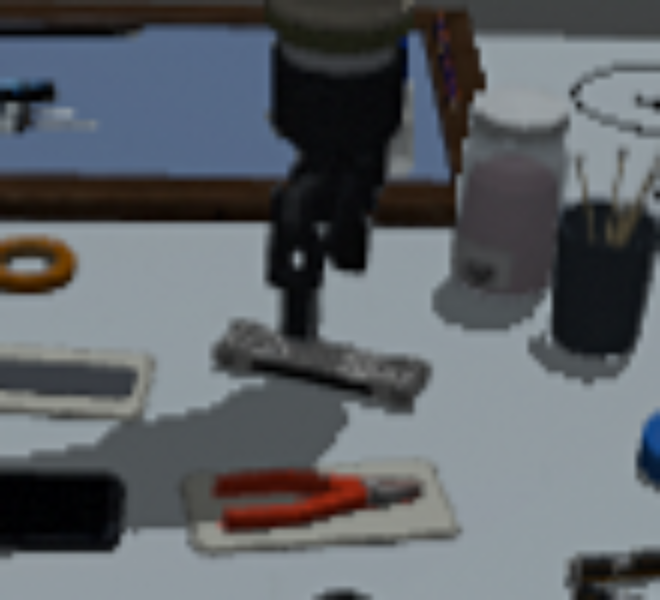

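```bash
python3 - <<'E'
from h import *
print(w2p("side",[[650,166,50],[682,246,50],[666,206,0],[667,207,18]]))
E
```

```text
[[279.47923308 166.30334509]
 [287.46842412 155.30450758]
 [282.92781811 172.69958295]
 [283.42510274 168.28684747]]
```

Emit:
send_rows(
  increments=[
    {"x":0,"y":-0.1,"z":1.5,"rx":0,"ry":0,"rz":0},
    {"x":0,"y":-0.1,"z":2.7,"rx":0,"ry":0,"rz":0},
    {"x":0,"y":-0.1,"z":3.3,"rx":0,"ry":0,"rz":0},
    {"x":0,"y":-0.1,"z":3.3,"rx":0,"ry":0,"rz":0},
  ],
)

```text
clock: 11.98
position: [665.7, 207.3, 2.4]
orientation: [0.982, -0.187, -0.001, 0.0]
force: [0.5, 0.0, 0.5]
grip_width: 85.3
```

Emit:
send_rows(
  increments=[
    {"x":0,"y":0,"z":0,"rx":0,"ry":0,"rz":0},
    {"x":0,"y":0,"z":0,"rx":0,"ry":0,"rz":0},
    {"x":0,"y":0,"z":0,"rx":0,"ry":0,"rz":0},
    {"x":0,"y":0,"z":0,"rx":0,"ry":0,"rz":0},
    {"x":0,"y":0,"z":0,"rx":0,"ry":0,"rz":0},
    {"x":0,"y":0,"z":0,"rx":0,"ry":0,"rz":0},
  ],
  claw=1,
  force=50,
)

```text
clock: 12.72
position: [666.5, 207.6, 3.8]
orientation: [0.982, -0.187, 0.0, -0.0]
force: [-1.0, 0.3, 5.4]
grip_width: 34.7
```

Emit:
send_rows(
  increments=[
    {"x":0,"y":0,"z":-1,"rx":0,"ry":0,"rz":0},
    {"x":0,"y":0,"z":-3,"rx":0,"ry":0,"rz":0},
    {"x":0,"y":0,"z":-6,"rx":0,"ry":0,"rz":0},
    {"x":0,"y":0,"z":-8,"rx":0,"ry":0,"rz":0},
    {"x":0,"y":0,"z":-8,"rx":0,"ry":0,"rz":0},
    {"x":0,"y":0,"z":-8,"rx":0,"ry":0,"rz":0},
  ],
)

```text
clock: 13.48
position: [665.6, 207.6, 82.8]
orientation: [0.982, -0.187, -0.0, 0.0]
force: [0.0, -0.5, -1.4]
grip_width: 34.5
```

```bash
python3 go.py 492.5 196 84 -7; python3 - <<'E'
from h import *
im,d=camera("side"); im=im[110:210,230:340]; cv2.imwrite(f"pics/side7.png",cv2.resize(cv2.cvtColor(im,cv2.COLOR_RGB2BGR),None,fx=6,fy=6))
E
```

```text
t13.47 pos [665.6 207.6  82.8] yaw -21.5 j7 -2.02 F [ 0.  -0.5 -1.4] w 34.5
 d xyz [-15.68   7.43  -0.11] rot [  0.    0.  -14.5]
```

View pics/side7.png

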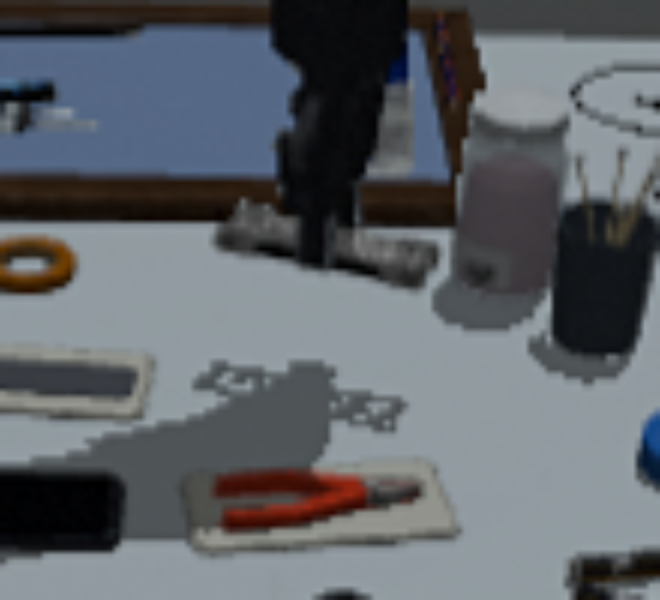

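Emit:
send_rows(
  increments=[
    {"x":-2,"y":1,"z":0,"rx":0,"ry":0,"rz":-2},
    {"x":-6,"y":2.8,"z":0,"rx":0,"ry":0,"rz":-6},
    {"x":-10,"y":4.7,"z":0,"rx":0,"ry":0,"rz":-10},
    {"x":-14,"y":6.6,"z":0,"rx":0,"ry":0,"rz":-13.5},
    {"x":-15.7,"y":7.4,"z":0,"rx":0,"ry":0,"rz":-14.5},
    {"x":-15.7,"y":7.4,"z":0,"rx":0,"ry":0,"rz":-14.5},
    {"x":-15.7,"y":7.4,"z":2,"rx":0,"ry":0,"rz":-14.5},
    {"x":-15.7,"y":7.4,"z":4,"rx":0,"ry":0,"rz":-14.5},
    {"x":-15.7,"y":7.4,"z":5,"rx":0,"ry":0,"rz":-14.5},
    {"x":-15.7,"y":7.4,"z":5,"rx":0,"ry":0,"rz":-14.5},
  ],
)

```text
clock: 14.78
position: [493.1, 196.0, 32.4]
orientation: [0.998, -0.062, -0.001, 0.0]
force: [0.4, -0.2, -0.7]
grip_width: 34.5
```

```bash
python3 go.py 492.5 196 8 -7; python3 - <<'E'
from h import *
im,d=camera("top"); im=im[170:290,120:280]; cv2.imwrite(f"pics/top8.png",cv2.resize(cv2.cvtColor(im,cv2.COLOR_RGB2BGR),None,fx=5,fy=5))
im,d=camera("side"); im=im[110:210,190:300]; cv2.imwrite(f"pics/side8.png",cv2.resize(cv2.cvtColor(im,cv2.COLOR_RGB2BGR),None,fx=6,fy=6))
E
python3 go.py 492.5 196 8 -7
```

```text
t14.78 pos [493.1 196.   32.4] yaw -7.1 j7 -1.86 F [ 0.4 -0.2 -0.7] w 34.5
 d xyz [-0.06  0.01  2.44] rot [ 0.   0.1 -0.1]
t14.88 pos [493.3 196.2  33.4] yaw -7.1 j7 -1.86 F [ 1.6 -0.5 -1.5] w 34.3
 d xyz [-0.08  0.03  2.54] rot [ 0.  -0.  -0.1]
```

View pics/top8.png

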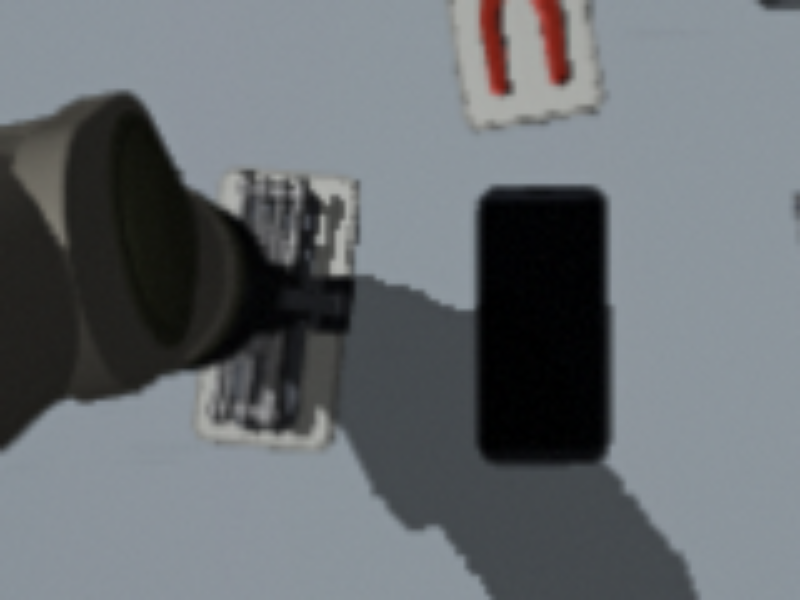

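View pics/side8.png

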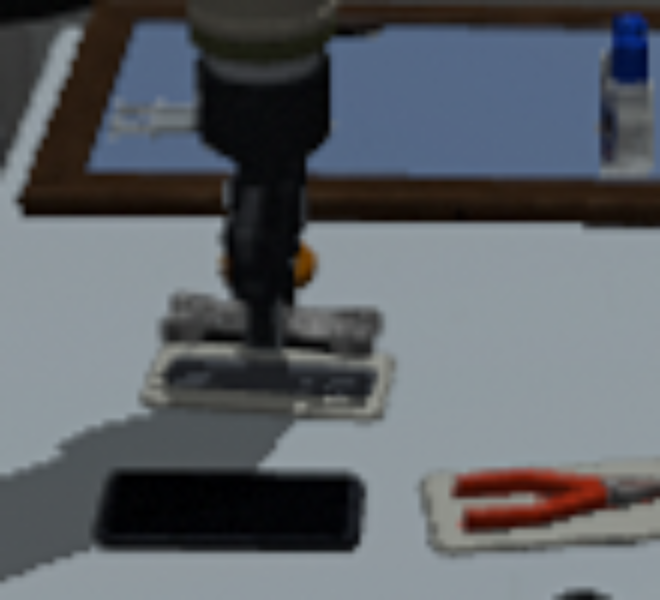

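Emit:
send_rows(
  increments=[
    {"x":0,"y":0,"z":1,"rx":0,"ry":0,"rz":0},
    {"x":0,"y":0,"z":1.8,"rx":0,"ry":0,"rz":0},
    {"x":0,"y":0,"z":2.3,"rx":0,"ry":0,"rz":0},
    {"x":0,"y":0,"z":2.5,"rx":0,"ry":0,"rz":0},
    {"x":0,"y":0,"z":2.5,"rx":0,"ry":0,"rz":0},
  ],
)

```text
clock: 15.5
position: [492.9, 196.3, 8.2]
orientation: [0.998, -0.061, -0.0, 0.0]
force: [0.1, -0.2, -2.0]
grip_width: 34.3
```

Emit:
send_rows(
  increments=[
    {"x":0,"y":0,"z":0,"rx":0,"ry":0,"rz":0},
    {"x":0,"y":0,"z":0,"rx":0,"ry":0,"rz":0},
    {"x":0,"y":0,"z":0,"rx":0,"ry":0,"rz":0},
    {"x":0,"y":0,"z":0,"rx":0,"ry":0,"rz":0},
    {"x":0,"y":0,"z":-2,"rx":0,"ry":0,"rz":0},
    {"x":0,"y":0,"z":-5,"rx":0,"ry":0,"rz":0},
    {"x":0,"y":0,"z":-8,"rx":0,"ry":0,"rz":0},
    {"x":0,"y":0,"z":-11,"rx":0,"ry":0,"rz":0},
    {"x":0,"y":0,"z":-11,"rx":0,"ry":0,"rz":0},
  ],
  claw=-1,
)

```text
clock: 16.62
position: [493.8, 196.8, 120.2]
orientation: [0.998, -0.061, 0.002, -0.001]
force: [-0.1, 1.1, 0.3]
grip_width: 85.2
```

```bash
python3 - <<'E'
import numpy as np
a=np.radians(20);print(np.array([486.5,-98.5])-5*np.array([np.cos(a),np.sin(a)]))
E
python3 go.py 481.8 -100.2 117 20
```

```text
[ 481.8015369  -100.21010072]
t16.62 pos [493.8 196.8 120.2] yaw -7.0 j7 -1.90 F [-0.1  1.1  0.3] w 85.2
 d xyz [ 2.44 29.62  0.26] rot [ -0.1  -0.2 -27. ]
```

Emit:
send_rows(
  increments=[
    {"x":0.3,"y":4,"z":0,"rx":0,"ry":0,"rz":-4},
    {"x":0.8,"y":9,"z":0,"rx":0,"ry":0,"rz":-9},
    {"x":1.2,"y":14.5,"z":0,"rx":0,"ry":0,"rz":-14},
    {"x":1.6,"y":20,"z":0,"rx":0,"ry":0,"rz":-19},
    {"x":2,"y":25,"z":0,"rx":0,"ry":0,"rz":-23},
    {"x":2.3,"y":28.5,"z":0,"rx":0,"ry":0,"rz":-26},
    {"x":2.4,"y":29.6,"z":0.3,"rx":0,"ry":0,"rz":-27},
    {"x":2.4,"y":29.6,"z":3,"rx":0,"ry":0,"rz":-27},
    {"x":2.4,"y":29.6,"z":6,"rx":0,"ry":0,"rz":-27},
    {"x":2.4,"y":29.6,"z":8.5,"rx":0,"ry":0,"rz":-27},
  ],
)

```text
clock: 17.88
position: [480.3, -99.1, 31.7]
orientation: [0.985, 0.174, -0.0, -0.001]
force: [0.1, 0.6, 0.1]
grip_width: 85.2
```

Emit:
send_rows(
  increments=[
    {"x":0,"y":0,"z":0,"rx":0,"ry":0,"rz":0},
    {"x":0,"y":0,"z":0,"rx":0,"ry":0,"rz":0},
    {"x":0,"y":0,"z":0,"rx":0,"ry":0,"rz":0},
  ],
)

```text
clock: 18.25
position: [480.9, -100.2, 34.1]
orientation: [0.985, 0.174, 0.001, 0.0]
force: [-0.1, 0.5, 0.7]
grip_width: 85.4
```

```bash
python3 go.py 481.8 -100.2 2 20; python3 - <<'E'
from h import *
im,d=camera("top"); im=im[150:290,200:340]; cv2.imwrite(f"pics/top9.png",cv2.resize(cv2.cvtColor(im,cv2.COLOR_RGB2BGR),None,fx=4,fy=4))
im,d=camera("side"); im=im[140:260,180:300]; cv2.imwrite(f"pics/side9.png",cv2.resize(cv2.cvtColor(im,cv2.COLOR_RGB2BGR),None,fx=5,fy=5))
E
python3 go.py 481.8 -100.2 2 20
```

```text
t18.25 pos [ 480.9 -100.2   34.1] yaw 20.0 j7 -1.10 F [-0.1  0.5  0.7] w 85.4
 d xyz [0.08 0.03 3.21] rot [ 0.  -0.1 -0. ]
t18.35 pos [ 480.9 -100.4   34.1] yaw 20.0 j7 -1.10 F [-0.4  0.5  0.2] w 85.4
 d xyz [0.08 0.01 3.21] rot [ 0.  -0.1 -0. ]
```

View pics/top9.png

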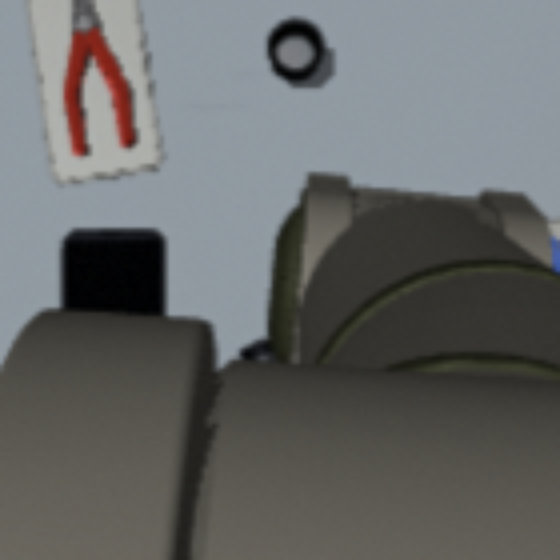

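View pics/side9.png

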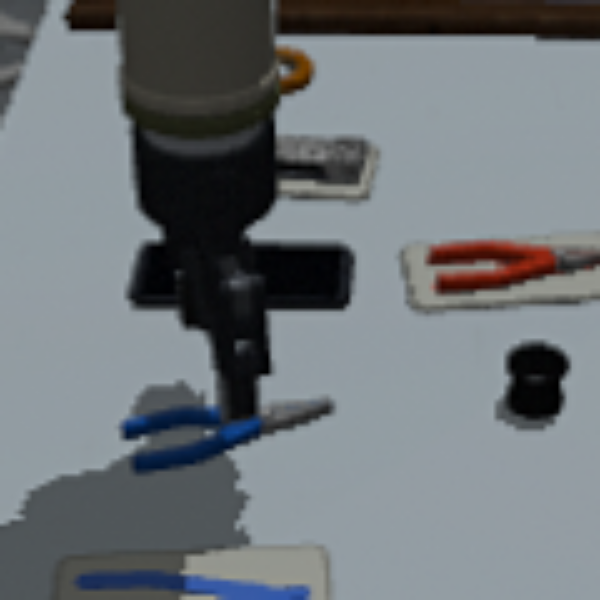

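```bash
python3 - <<'E'
from h import *
print(w2p("side",[[495.6,-140.6,47],[466.2,-59.8,47],[481,-100,9],[486.5+58,-98.5+21,5]])-[180,140])
E
```

```text
[[47.1854671  83.09605116]
 [39.53956799 65.35585999]
 [43.93062164 84.20798453]
 [66.13772356 80.69149303]]
```

Emit:
send_rows(
  increments=[
    {"x":0.1,"y":0,"z":1.5,"rx":0,"ry":0,"rz":0},
    {"x":0.1,"y":0,"z":2.7,"rx":0,"ry":0,"rz":0},
    {"x":0.1,"y":0,"z":3.2,"rx":0,"ry":0,"rz":0},
    {"x":0.1,"y":0,"z":3.2,"rx":0,"ry":0,"rz":0},
    {"x":0.1,"y":0,"z":3.2,"rx":0,"ry":0,"rz":0},
  ],
)

```text
clock: 18.98
position: [481.4, -100.1, 1.3]
orientation: [0.985, 0.173, -0.0, 0.0]
force: [0.2, 0.3, 0.8]
grip_width: 85.3
```

Predicted fingertip and jaw-tip pixels match the picture; closing.

Emit:
send_rows(
  increments=[
    {"x":0,"y":0,"z":0,"rx":0,"ry":0,"rz":0},
    {"x":0,"y":0,"z":0,"rx":0,"ry":0,"rz":0},
    {"x":0,"y":0,"z":0,"rx":0,"ry":0,"rz":0},
    {"x":0,"y":0,"z":0,"rx":0,"ry":0,"rz":0},
    {"x":0,"y":0,"z":0,"rx":0,"ry":0,"rz":0},
    {"x":0,"y":0,"z":0,"rx":0,"ry":0,"rz":0},
  ],
  claw=1,
  force=40,
)

```text
clock: 19.73
position: [481.5, -100.1, 1.8]
orientation: [0.985, 0.173, 0.0, 0.0]
force: [-1.3, 0.4, 6.8]
grip_width: 40.4
```

Emit:
send_rows(
  increments=[
    {"x":0,"y":0,"z":-1,"rx":0,"ry":0,"rz":0},
    {"x":0,"y":0,"z":-3,"rx":0,"ry":0,"rz":0},
    {"x":0,"y":0,"z":-6,"rx":0,"ry":0,"rz":0},
    {"x":0,"y":0,"z":-8,"rx":0,"ry":0,"rz":0},
    {"x":0,"y":0,"z":-8,"rx":0,"ry":0,"rz":0},
    {"x":0,"y":0,"z":-8,"rx":0,"ry":0,"rz":0},
  ],
)

```text
clock: 20.48
position: [481.2, -100.0, 81.1]
orientation: [0.985, 0.173, -0.0, -0.0]
force: [0.5, 0.4, -1.7]
grip_width: 39.9
```

```bash
python3 - <<'E'
from h import *
im,d=camera("side"); im=im[140:260,180:300]; cv2.imwrite(f"pics/side10.png",cv2.resize(cv2.cvtColor(im,cv2.COLOR_RGB2BGR),None,fx=5,fy=5))
a=np.radians(5);print(np.array([479.3,-236.0])-5*np.array([np.cos(a),np.sin(a)]))
E
python3 go.py 474.3 -236.4 82 5
```

```text
[ 474.31902651 -236.43577871]
t20.52 pos [ 481.1 -100.    80.8] yaw 20.0 j7 -1.10 F [ 0.5  0.3 -1.2] w 40.3
 d xyz [-5.29 12.59 -0.13] rot [-0.  0. 15.]
```

View pics/side10.png

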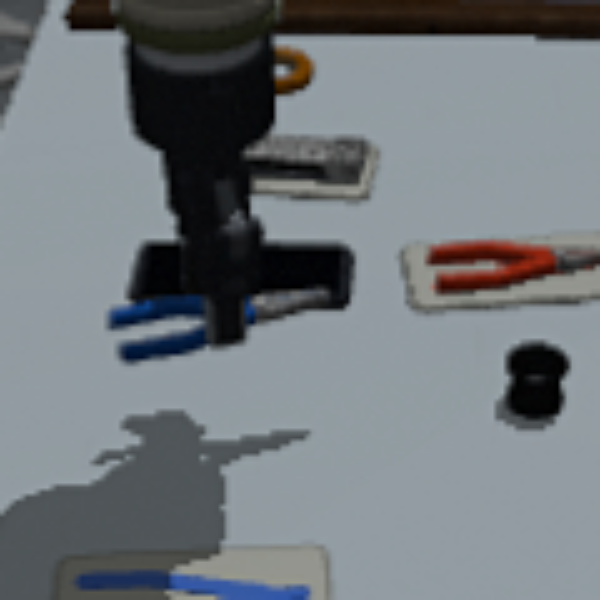

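Emit:
send_rows(
  increments=[
    {"x":-0.8,"y":2,"z":0,"rx":0,"ry":0,"rz":2.5},
    {"x":-2,"y":5,"z":0,"rx":0,"ry":0,"rz":6},
    {"x":-3.6,"y":8.5,"z":0,"rx":0,"ry":0,"rz":10},
    {"x":-4.8,"y":11.5,"z":0,"rx":0,"ry":0,"rz":13.5},
    {"x":-5.3,"y":12.6,"z":0,"rx":0,"ry":0,"rz":15},
    {"x":-5.3,"y":12.6,"z":1,"rx":0,"ry":0,"rz":15},
    {"x":-5.3,"y":12.6,"z":3,"rx":0,"ry":0,"rz":15},
    {"x":-5.3,"y":12.6,"z":5,"rx":0,"ry":0,"rz":15},
    {"x":-5.3,"y":12.6,"z":5,"rx":0,"ry":0,"rz":15},
    {"x":-5.3,"y":12.6,"z":5,"rx":0,"ry":0,"rz":15},
  ],
)

```text
clock: 21.78
position: [474.7, -235.6, 31.3]
orientation: [0.999, 0.044, -0.0, -0.0]
force: [-0.4, 0.7, -0.5]
grip_width: 40.5
```

```bash
python3 go.py 474.3 -236.4 6.2 5; python3 - <<'E'
from h import *
im,d=camera("side"); im=im[170:290,160:280]; cv2.imwrite(f"pics/side11.png",cv2.resize(cv2.cvtColor(im,cv2.COLOR_RGB2BGR),None,fx=5,fy=5))
E
python3 go.py 474.3 -236.4 6.2 5
```

```text
t21.77 pos [ 474.7 -235.6   31.3] yaw 5.1 j7 -1.05 F [-0.4  0.7 -0.5] w 40.5
 d xyz [-0.05  0.08  2.51] rot [-0.   0.   0.1]
t21.82 pos [ 474.9 -236.    31.6] yaw 5.0 j7 -1.05 F [-0.1 -0.5 -0.7] w 40.5
 d xyz [-0.06  0.04  2.54] rot [-0. -0.  0.]
```

View pics/side11.png

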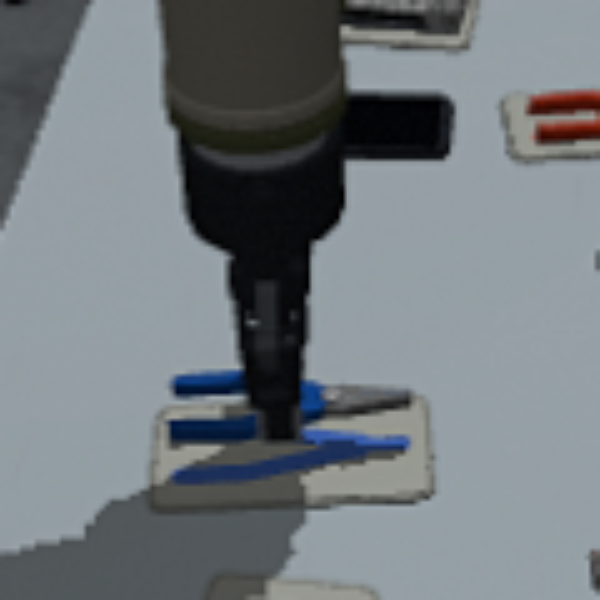

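Emit:
send_rows(
  increments=[
    {"x":0,"y":0,"z":1,"rx":0,"ry":0,"rz":0},
    {"x":0,"y":0,"z":1.8,"rx":0,"ry":0,"rz":0},
    {"x":0,"y":0,"z":2.3,"rx":0,"ry":0,"rz":0},
    {"x":0,"y":0,"z":2.5,"rx":0,"ry":0,"rz":0},
    {"x":0,"y":0,"z":2.5,"rx":0,"ry":0,"rz":0},
  ],
)

```text
clock: 22.45
position: [474.5, -236.6, 6.1]
orientation: [0.999, 0.043, -0.0, -0.0]
force: [-0.7, -0.7, -0.2]
grip_width: 40.2
```

Emit:
send_rows(
  increments=[
    {"x":0,"y":0,"z":0,"rx":0,"ry":0,"rz":0},
    {"x":0,"y":0,"z":0,"rx":0,"ry":0,"rz":0},
    {"x":0,"y":0,"z":0,"rx":0,"ry":0,"rz":0},
    {"x":0,"y":0,"z":0,"rx":0,"ry":0,"rz":0},
    {"x":0,"y":0,"z":-2,"rx":0,"ry":0,"rz":0},
    {"x":0,"y":0,"z":-5,"rx":0,"ry":0,"rz":0},
    {"x":0,"y":0,"z":-8,"rx":0,"ry":0,"rz":0},
    {"x":0,"y":0,"z":-11,"rx":0,"ry":0,"rz":0},
    {"x":0,"y":0,"z":-11,"rx":0,"ry":0,"rz":0},
  ],
  claw=-1,
)

```text
clock: 23.58
position: [475.6, -237.1, 118.2]
orientation: [0.999, 0.043, 0.002, 0.001]
force: [-0.1, -0.5, -0.1]
grip_width: 85.6
```

```bash

python3 go.py 662.3 -69 117 5
```

```text
t23.57 pos [ 475.6 -237.1  118.2] yaw 5.0 j7 -1.06 F [-0.1 -0.5 -0.1] w 85.6
 d xyz [ 20.05 -15.13   0.17] rot [ 0.1 -0.2 -0. ]
```

Emit:
send_rows(
  increments=[
    {"x":3,"y":-2.3,"z":0,"rx":0,"ry":0,"rz":0},
    {"x":7,"y":-5.3,"z":0,"rx":0,"ry":0,"rz":0},
    {"x":11.5,"y":-8.7,"z":0,"rx":0,"ry":0,"rz":0},
    {"x":16,"y":-12,"z":0,"rx":0,"ry":0,"rz":0},
    {"x":19,"y":-14.4,"z":0,"rx":0,"ry":0,"rz":0},
    {"x":20,"y":-15.1,"z":0,"rx":0,"ry":0,"rz":0},
    {"x":20,"y":-15.1,"z":2.5,"rx":0,"ry":0,"rz":0},
    {"x":20,"y":-15.1,"z":5.5,"rx":0,"ry":0,"rz":0},
    {"x":20,"y":-15.1,"z":6.5,"rx":0,"ry":0,"rz":0},
    {"x":20,"y":-15.1,"z":6.5,"rx":0,"ry":0,"rz":0},
  ],
)

```text
clock: 24.82
position: [660.0, -69.5, 50.6]
orientation: [0.999, 0.043, -0.001, 0.0]
force: [-0.1, 0.9, -0.7]
grip_width: 85.6
```

```bash
python3 - <<'E'
from h import *
im,d=camera("side"); im=im[150:250,230:350]; cv2.imwrite(f"pics/side12.png",cv2.resize(cv2.cvtColor(im,cv2.COLOR_RGB2BGR),None,fx=5,fy=5))
print(w2p("side",[[662.3,-69,0],[662.3,-69,31],[666,-112,66],[658,-26,66]])-[230,150])
E
python3 go.py 662.3 -69 4 5
```

```text
[[55.7204796  70.73066365]
 [56.26856694 62.52616689]
 [59.05577409 62.09401877]
 [54.70046554 44.3490128 ]]
t24.88 pos [660.7 -69.4  51.4] yaw 4.9 j7 -1.35 F [-0.3  0.1  0.6] w 85.5
 d xyz [ 0.17 -0.03  4.74] rot [ 0.   0.  -0.1]
```

View pics/side12.png

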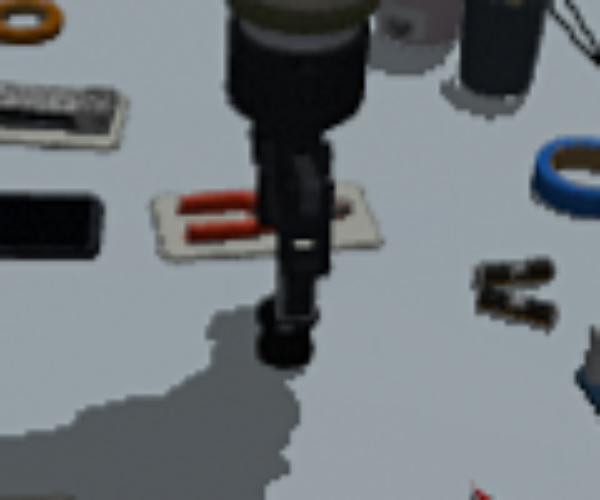

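Emit:
send_rows(
  increments=[
    {"x":0.2,"y":0,"z":1.5,"rx":0,"ry":0,"rz":0},
    {"x":0.2,"y":0,"z":3,"rx":0,"ry":0,"rz":0},
    {"x":0.2,"y":0,"z":4.2,"rx":0,"ry":0,"rz":0},
    {"x":0.2,"y":0,"z":4.6,"rx":0,"ry":0,"rz":0},
    {"x":0.2,"y":0,"z":4.6,"rx":0,"ry":0,"rz":0},
    {"x":0.2,"y":0,"z":4.6,"rx":0,"ry":0,"rz":0},
  ],
)

```text
clock: 25.62
position: [663.0, -68.7, 5.6]
orientation: [0.999, 0.043, 0.0, 0.0]
force: [0.1, -0.9, -1.0]
grip_width: 85.4
```

Emit:
send_rows(
  increments=[
    {"x":0,"y":0,"z":0,"rx":0,"ry":0,"rz":0},
    {"x":0,"y":0,"z":0,"rx":0,"ry":0,"rz":0},
    {"x":0,"y":0,"z":0,"rx":0,"ry":0,"rz":0},
    {"x":0,"y":0,"z":0,"rx":0,"ry":0,"rz":0},
    {"x":0,"y":0,"z":0,"rx":0,"ry":0,"rz":0},
    {"x":0,"y":0,"z":0,"rx":0,"ry":0,"rz":0},
  ],
  claw=1,
  force=25,
)

```text
clock: 26.38
position: [662.9, -68.7, 5.6]
orientation: [0.999, 0.043, 0.0, 0.0]
force: [-0.9, 0.3, 5.1]
grip_width: 36.0
```

Emit:
send_rows(
  increments=[
    {"x":0,"y":0,"z":-1,"rx":0,"ry":0,"rz":0},
    {"x":0,"y":0,"z":-3,"rx":0,"ry":0,"rz":0},
    {"x":0,"y":0,"z":-6,"rx":0,"ry":0,"rz":0},
    {"x":0,"y":0,"z":-8,"rx":0,"ry":0,"rz":0},
    {"x":0,"y":0,"z":-8,"rx":0,"ry":0,"rz":0},
    {"x":0,"y":0,"z":-8,"rx":0,"ry":0,"rz":0},
  ],
)

```text
clock: 27.12
position: [662.4, -68.6, 85.0]
orientation: [0.999, 0.043, -0.0, -0.0]
force: [-0.5, -0.7, -0.4]
grip_width: 36.3
```

```bash
python3 - <<'E'
from h import *
im,d=camera("side"); im=im[150:250,230:350]; cv2.imwrite(f"pics/side13.png",cv2.resize(cv2.cvtColor(im,cv2.COLOR_RGB2BGR),None,fx=5,fy=5))
E
python3 go.py 486.5 -359.5 85 5
```

```text
t27.18 pos [662.2 -68.6  84.5] yaw 5.0 j7 -1.35 F [-1.   0.3 -0. ] w 36.1
 d xyz [-20.03  27.46  -0.03] rot [-0.   0.1 -0. ]
```

View pics/side13.png

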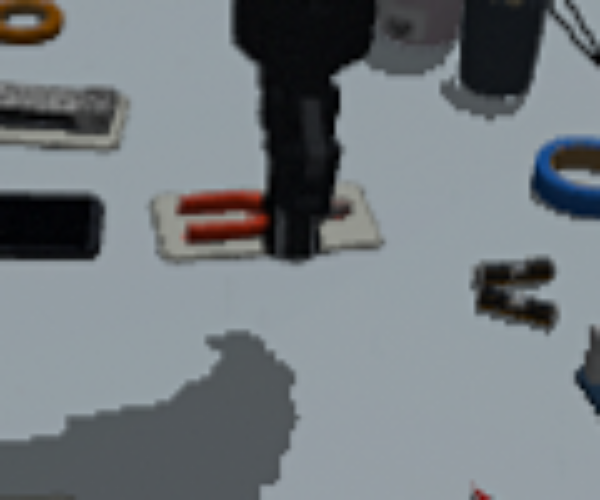

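Emit:
send_rows(
  increments=[
    {"x":-2,"y":2.7,"z":0,"rx":0,"ry":0,"rz":0},
    {"x":-5,"y":6.8,"z":0,"rx":0,"ry":0,"rz":0},
    {"x":-8.5,"y":11.6,"z":0,"rx":0,"ry":0,"rz":0},
    {"x":-12,"y":16.4,"z":0,"rx":0,"ry":0,"rz":0},
    {"x":-15.5,"y":21.2,"z":0,"rx":0,"ry":0,"rz":0},
    {"x":-18.5,"y":25.4,"z":0,"rx":0,"ry":0,"rz":0},
    {"x":-20,"y":27.5,"z":0,"rx":0,"ry":0,"rz":0},
    {"x":-20,"y":27.5,"z":1,"rx":0,"ry":0,"rz":0},
    {"x":-20,"y":27.5,"z":3,"rx":0,"ry":0,"rz":0},
    {"x":-20,"y":27.5,"z":5,"rx":0,"ry":0,"rz":0},
  ],
)

```text
clock: 28.42
position: [488.1, -358.1, 33.6]
orientation: [0.999, 0.044, -0.0, -0.001]
force: [-0.1, 0.6, -0.0]
grip_width: 35.7
```

Emit:
send_rows(
  increments=[
    {"x":0,"y":0,"z":0,"rx":0,"ry":0,"rz":0},
    {"x":0,"y":0,"z":0,"rx":0,"ry":0,"rz":0},
    {"x":0,"y":0,"z":0,"rx":0,"ry":0,"rz":0},
  ],
)

```text
clock: 28.8
position: [487.9, -359.9, 35.9]
orientation: [0.999, 0.044, 0.0, 0.0]
force: [0.4, -0.2, 0.2]
grip_width: 36.4
```

```bash
python3 - <<'E'
from h import *
im,d=camera("side"); im=im[220:340,150:290]; cv2.imwrite(f"pics/side14.png",cv2.resize(cv2.cvtColor(im,cv2.COLOR_RGB2BGR),None,fx=5,fy=5))
im,d=camera("top"); im=im[160:280,300:440]; cv2.imwrite(f"pics/top14.png",cv2.resize(cv2.cvtColor(im,cv2.COLOR_RGB2BGR),None,fx=5,fy=5))
E
python3 go.py 486.5 -359.5 10 5
```

```text
t28.90 pos [ 487.8 -360.    35.9] yaw 5.0 j7 -0.90 F [-0.5  0.1  0.3] w 36.4
 d xyz [-0.12 -0.06  2.59] rot [ 0. -0. -0.]
```

View pics/side14.png

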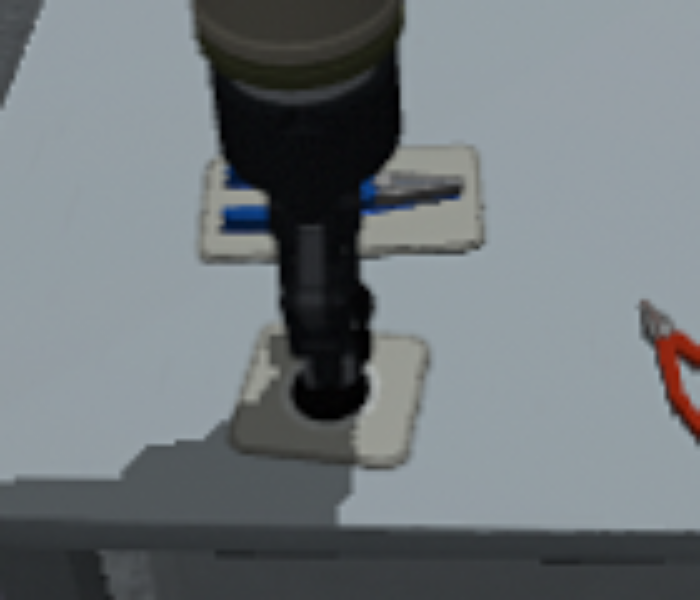

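View pics/top14.png

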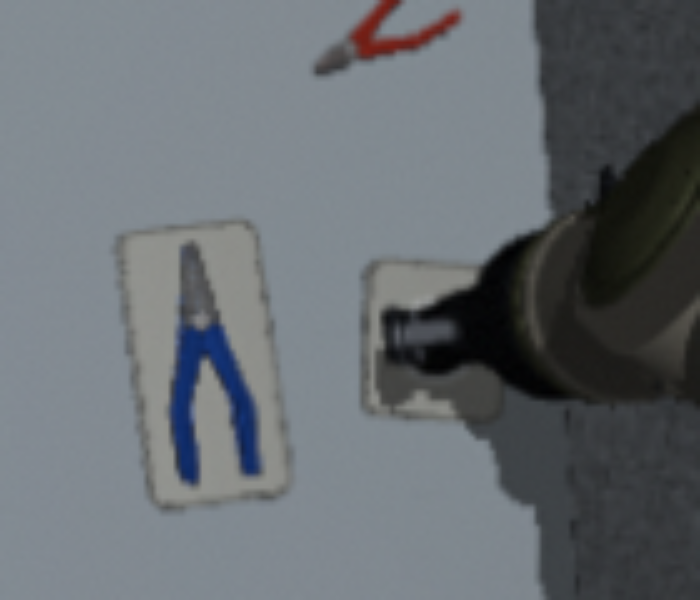

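Pliers lie neatly on the blue outline; loupe is above its disc. Lower, release, lift.

Emit:
send_rows(
  increments=[
    {"x":-0.1,"y":0,"z":1,"rx":0,"ry":0,"rz":0},
    {"x":-0.1,"y":0,"z":1.8,"rx":0,"ry":0,"rz":0},
    {"x":-0.1,"y":0,"z":2.3,"rx":0,"ry":0,"rz":0},
    {"x":-0.1,"y":0,"z":2.6,"rx":0,"ry":0,"rz":0},
    {"x":-0.1,"y":0,"z":2.6,"rx":0,"ry":0,"rz":0},
  ],
)

```text
clock: 29.52
position: [486.0, -359.9, 9.6]
orientation: [0.999, 0.043, -0.0, -0.0]
force: [-2.0, 1.7, 7.5]
grip_width: 36.3
```

Emit:
send_rows(
  increments=[
    {"x":0,"y":0,"z":0,"rx":0,"ry":0,"rz":0},
    {"x":0,"y":0,"z":0,"rx":0,"ry":0,"rz":0},
    {"x":0,"y":0,"z":0,"rx":0,"ry":0,"rz":0},
    {"x":0,"y":0,"z":0,"rx":0,"ry":0,"rz":0},
    {"x":0,"y":0,"z":-2,"rx":0,"ry":0,"rz":0},
    {"x":0,"y":0,"z":-5,"rx":0,"ry":0,"rz":0},
    {"x":0,"y":0,"z":-8,"rx":0,"ry":0,"rz":0},
    {"x":0,"y":0,"z":-11,"rx":0,"ry":0,"rz":0},
    {"x":0,"y":0,"z":-14,"rx":0,"ry":0,"rz":0},
  ],
  claw=-1,
)

```text
clock: 30.65
position: [486.3, -360.1, 151.8]
orientation: [0.999, 0.043, 0.0, 0.0]
force: [0.1, -0.4, 0.3]
grip_width: 85.3
```

Emit:
send_rows(
  increments=[
    {"x":-3,"y":4,"z":-3,"rx":0,"ry":0,"rz":0},
    {"x":-5,"y":9,"z":-6,"rx":0,"ry":0,"rz":0},
    {"x":-8,"y":14,"z":-6,"rx":0,"ry":0,"rz":0},
    {"x":-11,"y":19,"z":-6,"rx":0,"ry":0,"rz":0},
    {"x":-14,"y":24,"z":-6,"rx":0,"ry":0,"rz":0},
    {"x":-16,"y":27,"z":-6,"rx":0,"ry":0,"rz":0},
    {"x":-16,"y":27,"z":-6,"rx":0,"ry":0,"rz":0},
    {"x":-16,"y":27,"z":-6,"rx":0,"ry":0,"rz":0},
  ],
)

```text
clock: 31.65
position: [350.8, -642.1, 210.1]
orientation: [0.999, 0.044, 0.0, -0.0]
force: [0.3, 0.3, -0.2]
grip_width: 85.2
```

```bash
python3 look.py | grep -v "mat_"; python3 - <<'E'
from h import *
for n in("side","top"):
    im,d=camera(n); cv2.imwrite(f"pics/{n}15.png",cv2.cvtColor(im,cv2.COLOR_RGB2BGR)); np.savez(f"{n}15.npz",im=im,d=d)
    if n=="side": c=im[150:310,170:330]
    else: c=im[125:275,150:410]
    cv2.imwrite(f"pics/{n}15z.png",cv2.resize(cv2.cvtColor(c,cv2.COLOR_RGB2BGR),None,fx=3,fy=3,interpolation=cv2.INTER_CUBIC))
print(monitor.observe()["clock"])
E
```

```text
top cutters
  mark 0.80 [217.6 165.5] [665.9  82.6   0. ]
  mark 0.56 [387.2 227.2] [ 488.4 -362.4    0. ]
  mark 0.55 [376.8 164.4] [ 658.  -346.5    0. ]
  mask 0.55 [217. 148. 234. 184.] [661.9  66. ] [102.6  40.9] 7.3
  mask 0.49 [365. 159. 380. 174.] [ 644.  -328.7] [33.6 16.9] -47.6
top flat_pliers
  mark 0.59 [341. 231.] [ 482.4 -238.7    0. ]
  mask 0.65 [336. 209. 350. 257.] [ 480.6 -237.4] [118.6  44.4] 2.8
top multitool
  mark 0.85 [173.5 232.3] [489.7 200.6   0. ]
  mask 0.55 [164. 210. 180. 256.] [494.2 196.5] [120.5  35.9] -8.0
top loupe
  mark 0.54 [387.5 226.1] [ 491.2 -363.4    0. ]
  mask 0.67 [383. 222. 401. 235.] [ 488.5 -358.4] [37.6 36. ] -48.5
  mask 0.47 [111. 225. 135. 247.] [482.2 324.7] [62.3 59.2] 89.5
  mark 0.75 [219.2 150.6] [706.   77.6   4. ]
  mask 0.74 [206. 137. 244. 193.] [660.1  67.6] [147.   76.5] 8.3
  mark 0.84 [336.5 218.4] [ 515.4 -227.8    4. ]
  mask 0.57 [325. 206. 360. 261.] [ 480.2 -235.8] [144.1  76.1] 4.5
  mark 0.91 [174.7 234.7] [483.3 197.4   0. ]
  mark 0.72 [341.7 219.8] [ 511.6 -242.1    0. ]
  mask 0.63 [158. 206. 191. 262.] [4
[... 1259 characters left out ...]
202.] [657.7  65.7] [146.2  80.2] 8.7
  mark 0.59 [230.6 254.7] [ 509.4 -218.8    4. ]
  mask 0.80 [186. 246. 245. 274.] [ 478.3 -238.4] [144.8  80.9] 3.6
  mask 0.67 [213. 169. 257. 183.] [492.5 176.9] [145.2  59.8] 7.1
  mark 0.70 [234.5 154.6] [481.1 338.    0. ]
  mark 0.63 [214.8 296.6] [ 482.5 -353.6    0. ]
  mask 0.63 [197. 284. 236. 315.] [ 486.6 -361.5] [83.7 75.8] -6.1
side phone
  mark 0.98 [227.9 194.2] [478.3  65.2   0. ]
  mask 0.85 [205. 187. 248. 201.] [477.4  54.6] [143.6  79.5] -0.3
  mask 0.46 [260. 186. 307. 203.] [656.9  58.8] [148.9  84.8] 8.0
side tape
  mark 0.48 [234.2 152.7] [478.8 353.7   0. ]
  mask 0.63 [228. 147. 242. 158.] [482.  329.1] [75.  58.2] -85.0
33.85
```

View pics/side15z.png

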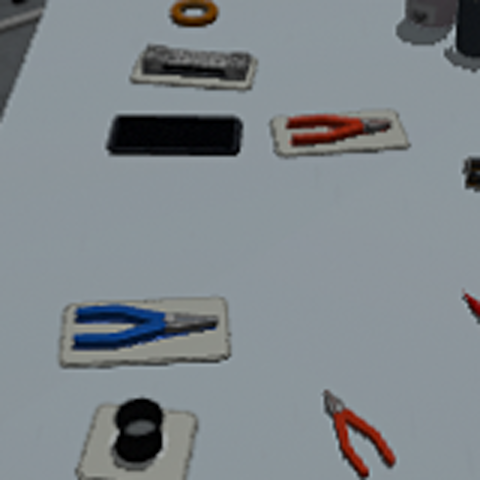

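View pics/top15z.png

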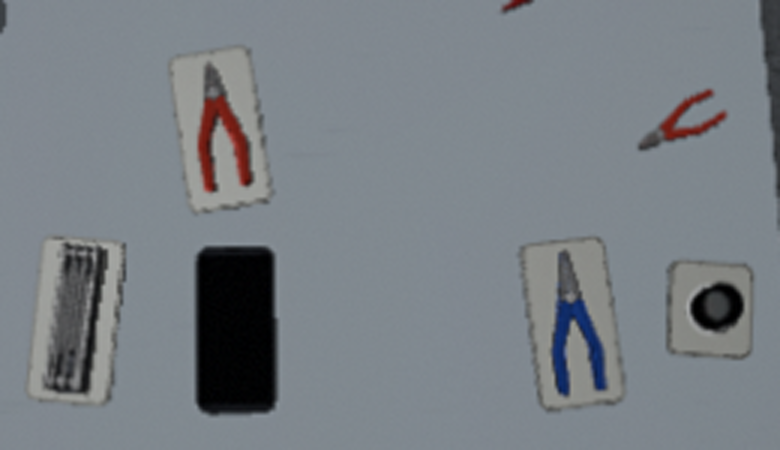

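```bash
python3 -c "
from h import *
print(arm.hand_in())"
```

```text
the job is handed in; nothing more can be done
None
```

I put the larger cutters, the flat pliers, the multi-tool and the loupe on their own outlines. I released each one, backed the arm off and handed the job in at about 34 s of the 99 s. No verdict was reported.

**Last checks (networks and pictures, both cameras):**

| Item | Distance from its mat centre | Notes |
|---|---|---|
| Cutters | about 2–4 mm | jaws at the jaw end |
| Pliers | about 2–3 mm | jaws at the jaw end |
| Multi-tool | about 3 mm in the top view, about 5 mm in the side view | – |
| Loupe | about 2 mm | standing upright |

- **Angles:** the three long tools lie within a few degrees of their outlines in the top view. The side camera gave differences of up to about 7° for the cutters.
- **Phone and tape:** both show where they were at the start, within measuring noise. The largest mask shift was about 3 mm.
- **Forces and gripper:** contact forces stayed below about 10 N in every reading. The gripper ended open and well clear of everything.

**Disagreements:**
- Single network marks were up to about 15 mm off the masks, for example for the cutters and the tape. I relied on the masks and the pictures instead.
- The networks sometimes reported the small cutters and the mats as the tools. I told them apart in the picture and did not touch the small cutters.

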